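# Line up the reagent containers by height on the staging rail

### The arm

A 7-joint arm with a two-finger parallel gripper is mounted at the origin on a cart in front of the work surface, level with it; the furniture and walls round the work are solid. World frame = base frame: x ahead of the robot, y to its left, z up, the work surface at z = 0. Lengths are in m, angles in rad, forces in N, time in s.
With the tool pointing down it reaches from about 0.425 to 0.875 m from the base axis. Payload 4.7 kg.
Tool frame: the origin (TCP) lies midway between the tips of the shut fingers; the grasp point (between the pads) lies 19 mm behind it; z points along the fingers, y is the line along which they close (so a half turn about z gives the same grasp; the last joint's range is limited). The gripper opens to 87 mm and grips with 3 to 60 N. Pads are 19 mm wide; open, the fingers measure 117 mm over their backs; the gripper's body (75 mm by 190 mm) begins 51 mm behind the grasp point.
Start: joints at [-1.241, 0.321, -0.07, 1.45, 0.023, 1.371, -0.057], TCP at [0.202, 0.618, 0.183] pointing down, gripper open.
Joint ranges: [-2.86, 2.86], [-0.3, 2.09], [-1.38, 1.24], [0.06, 2.45], [-1.56, 4.7], [0.09, 2.05], [-2.69, 2.69]. Speed limits (rad/s): [2.57, 2.57, 3.14, 3.14, 3.14, 3.14, 3.14].

### API

Orientations are given as a unit quaternion [w, x, y, z].
In Python, from workcell import * gives the robot as it stands.
- The arm moves only by the tool jog_arm, never from a script. Its argument "plan" is a list of rows, each a list of 4 numbers: the shift along the tool's x, y, z in units of 40 mm (1.0 is 40 mm), then the turn about the tool's z in units of 5 degrees (1.0 is 5 degrees). In form: [[tx, ty, tz, spin], ...]. A call has 1 to 5 rows; each row is the pose to reach, as a shift and turn from the pose commanded when the call began, along the tool's axes at that moment; what a row does not reach only later rows make up. A row lasts 1/12 s, in which the tool goes at most 41.7 mm and 7.16 degrees, less where a joint would pass 70% of its speed; a pose out of reach is approached as far as the arm can. A call with a gripper value outside its range is refused whole. "grip" is the gripper's target within -1 to 1 (fully open at 1, half-way at 0, shut at -1), set as the call begins (left out, the last holds). The fingers move at their own pace and stop on an object; "newtons" is the grip in N (left out, the last holds). Time passes only in rows, so rows that repeat a pose let the fingers close. It gives the time, the measured TCP pose, the force, the opening and the grip force at its end, in the units of the state.
- state(): the state, without advancing time (a new reading comes with each control period).
- read_camera(name): name is "scene" or "top" or "wrist"; returns a dict with "image" (420x560x3 uint8, blue, green, red), "fx", "fy", "cx", "cy" (pixels), "R" (3x3) and "t" (3): a world point X has camera coordinates R X + t. Camera axes: x right, y down, z forward; pixel columns grow to the right and rows downward; lengths in m; the calibration is good to about 2 mm. A picture is of the moment at which its call begins. There is no depth.
- sign_off(): hands the job in; it is judged then, once.
The state is a dict: "t": time; "joints": joint angles; "joint_velocities": joint speeds; "tau": joint torques, N m; "tcp_pos": TCP position; "tool_rot": TCP orientation; "contact_force": force on the tool from outside, world axes, zero at the start; "moment": the same for the moment, N m; "finger_gap": finger opening in m; "grasp_force": force on a finger pad.
Only numpy, scipy, OpenCV 4.12 (cv2) and the standard library are available. Lean on these libraries where they do the work, as an engineer would, in place of code of your own. Each camera call takes 0.05 s, during which the arm holds its last target. There are 200 camera calls.

### The job

Line the four loose containers standing in front of the rail (three screw-cap bottles and the specimen cup) up by height on the rail's four round pads: the tallest on the pad next to the tall post, then ever shorter ones down to the shortest next to the short post. Stand each one upright in the middle of its pad, set it down gently without dropping it or knocking any over, and let go of them all.

Things in the scene. Friction and masses are not known exactly. Their poses are not given: they have to be found in the camera images.
- amber_bottle: amber glass reagent bottle with a black screw cap, the tallest of the four: 137 mm high, 66 mm across the round body, which is straight from the foot to 95 mm up and slopes in above that to the cap; about 0.53 kg; loose, closed, standing upright on the bench in front of the rail at the start (bench top z = 0); origin at the centre of its underside, z up along its axis
- clear_bottle: clear reagent bottle with a blue screw cap, second tallest: 113 mm high, 56 mm across the round body, straight from the foot to 70 mm up and narrower above; about 0.32 kg; loose, closed, standing upright on the bench in front of the rail at the start (bench top z = 0); origin at the centre of its underside, z up along its axis
- small_bottle: small amber reagent bottle with a red screw cap, third tallest: 89 mm high, 44 mm across the round body, straight from the foot to 55 mm up and narrower above; about 0.15 kg; loose, closed, standing upright on the bench in front of the rail at the start (bench top z = 0); origin at the centre of its underside, z up along its axis
- specimen_cup: white specimen cup with a broad red screw lid, the shortest: 68 mm high, 62 mm across the lid; grips as a plain round of 62 mm over its whole height; about 0.06 kg; loose, closed, standing upright on the bench in front of the rail at the start (bench top z = 0); origin at the centre of its underside, z up along its axis
- pad_0: one of four equal round black rubber pads, 74 mm across and 4 mm thick, fixed 90 mm apart (centre to centre) in a straight row on the rail, a flat aluminium strip 430 x 88 mm lying on the bench; the pad numbers tell nothing of their order along the row; origin at the centre of the underside, 3 mm above the bench; the pad's flat top, on which a container stands, is 7 mm above the bench
- pad_1: one of four equal round black rubber pads, 74 mm across and 4 mm thick, fixed 90 mm apart (centre to centre) in a straight row on the rail, a flat aluminium strip 430 x 88 mm lying on the bench; the pad numbers tell nothing of their order along the row; origin at the centre of the underside, 3 mm above the bench; the pad's flat top, on which a container stands, is 7 mm above the bench
- pad_2: one of four equal round black rubber pads, 74 mm across and 4 mm thick, fixed 90 mm apart (centre to centre) in a straight row on the rail, a flat aluminium strip 430 x 88 mm lying on the bench; the pad numbers tell nothing of their order along the row; origin at the centre of the underside, 3 mm above the bench; the pad's flat top, on which a container stands, is 7 mm above the bench
- pad_3: one of four equal round black rubber pads, 74 mm across and 4 mm thick, fixed 90 mm apart (centre to centre) in a straight row on the rail, a flat aluminium strip 430 x 88 mm lying on the bench; the pad numbers tell nothing of their order along the row; origin at the centre of the underside, 3 mm above the bench; the pad's flat top, on which a container stands, is 7 mm above the bench
- tall_post: tall upright steel post, 16 mm across, top 83 mm above the bench, fixed at one end of the rail in line with the pads, 65 mm beyond the centre of the nearest pad; marks the tall end of the row; origin at the centre of its foot, 3 mm above the bench
- short_post: short upright steel post, 16 mm across, top 28 mm above the bench, fixed at the other end of the rail in line with the pads, 65 mm beyond the centre of the nearest pad; marks the short end of the row; origin at the centre of its foot, 3 mm above the bench
Things that resemble listed ones, but are neither listed nor needed, are in the scene too. What is shaped like the small_bottle but purple or yellow is not meant.

How it is judged:
At the end, for the whole second after the job is handed in: Each container stands upright (within 0.1 rad), released and at rest on a pad top, its centre within 13 mm of the pad's centre; counted from the tall post the order is amber bottle, clear bottle, small bottle, specimen cup ((horizontal distance between amber_bottle and pad_0 below 0.013 m or horizontal distance between amber_bottle and pad_1 below 0.013 m or horizontal distance between amber_bottle and pad_2 below 0.013 m or horizontal distance between amber_bottle and pad_3 below 0.013 m) and horizontal distance between amber_bottle and tall_post between 0.045 and 0.085 m and height (world z) of amber_bottle between 0.004 and 0.011 m and angle between each of amber_bottle, clear_bottle, small_bottle, specimen_cup's own z axis and vertical below 0.1 rad and linear speed of each of amber_bottle, clear_bottle, small_bottle, specimen_cup below 0.02 m/s and contact force between each of amber_bottle, clear_bottle, small_bottle, specimen_cup and the fingers below 0.1 N and (horizontal distance between clear_bottle and pad_0 below 0.013 m or horizontal distance between clear_bottle and pad_1 below 0.013 m or horizontal distance between clear_bottle and pad_2 below 0.013 m or horizontal distance between clear_bottle and pad_3 below 0.013 m) and horizontal distance between clear_bottle and tall_post between 0.135 and 0.175 m and height (world z) of clear_bottle between 0.004 and 0.011 m and (horizontal distance between small_bottle and pad_0 below 0.013 m or horizontal distance between small_bottle and pad_1 below 0.013 m or horizontal distance between small_bottle and pad_2 below 0.013 m or horizontal distance between small_bottle and pad_3 below 0.013 m) and horizontal distance between small_bottle and tall_post between 0.225 and 0.265 m and height (world z) of small_bottle between 0.004 and 0.011 m and (horizontal distance between specimen_cup and pad_0 below 0.013 m or horizontal distance between specimen_cup and pad_1 below 0.013 m or horizontal distance between specimen_cup and pad_2 below 0.013 m or horizontal distance between specimen_cup and pad_3 below 0.013 m) and horizontal distance between specimen_cup and tall_post between 0.315 and 0.355 m and height (world z) of specimen_cup between 0.004 and 0.011 m); the robot touches nothing.
It fails at once if a container is tipped over (leans more than 35 degrees) (angle between any of amber_bottle, clear_bottle, small_bottle, specimen_cup's own z axis and vertical above 0.61 rad).
It fails at once if a container is dropped or thrown (moves faster than 0.7 m/s while no finger holds it) ((linear speed of amber_bottle above 0.7 m/s and contact force between amber_bottle and the fingers below 0.2 N) or (linear speed of clear_bottle above 0.7 m/s and contact force between clear_bottle and the fingers below 0.2 N) or (linear speed of small_bottle above 0.7 m/s and contact force between small_bottle and the fingers below 0.2 N) or (linear speed of specimen_cup above 0.7 m/s and contact force between specimen_cup and the fingers below 0.2 N)).
It also fails if it takes over 104 s, if anything falls off the work surface, if the arm or the gripper's body presses on something with over 40 N, if the wrist force passes 120 N, or if a joint passes its speed limit or range.

## Working session

There is one attempt and no reset: what is moved stays moved. The work goes in short steps, Python scripts to look and compute and a tool call to move; the robot and the scene stay as the last step left them, time stands still between calls to the robot, and variables do not carry over. Pictures are saved under pics/ and viewed, at most 14 in all, crops included, and the job is handed in when it is done.

Besides the shell and the picture viewer there is one more tool, called by a JSON object that holds its "api" and its "payload", one argument or row to a line. jog_arm: Moves the arm, as the interface text tells. Its arguments: {"type":"object","properties":{"plan":{"type":"array"},"grip":{"type":"number"},"newtons":{"type":"number"}},"required":["plan"]}

```bash
mkdir -p pics
python3 - <<'E'
from workcell import *
import cv2,numpy as np
for n in("top","scene"):
    c=read_camera(n);cv2.imwrite(f"pics/{n}0.png",c["image"])
    print(n,c["fx"],c["fy"],c["cx"],c["cy"],np.round(c["R"],3).tolist(),np.round(c["t"],3).tolist())
s=state();print(s["t"],s["tcp_pos"],s["tool_rot"],s["finger_gap"])
E
```

```text
top 525.2632113423152 525.2632113423152 283.1724400854093 213.905204779292 [[-0.004, -1.0, 0.017], [-0.995, 0.002, -0.104], [0.104, -0.018, -0.994]] [-0.027, 0.582, 1.451]
scene 439.8164122317179 439.8164122317179 280.6470381118142 212.5701606516111 [[0.64, -0.769, -0.003], [-0.574, -0.475, -0.667], [0.511, 0.428, -0.745]] [-0.373, 0.362, 0.859]
0.1 [0.20175585 0.61730728 0.18236969] [-7.98357288e-05  1.57234425e-01  9.87560922e-01 -8.68148204e-04] 0.08712637719134045
```

View pics/top0.png

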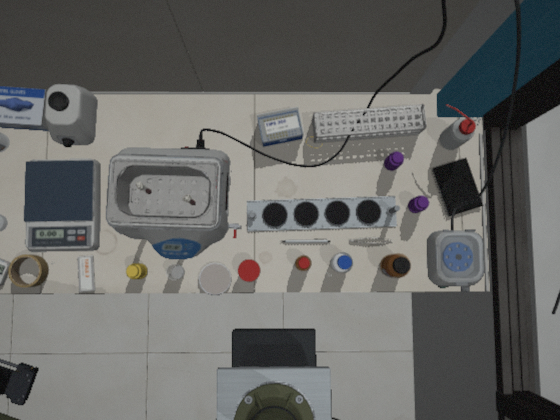

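View pics/scene0.png

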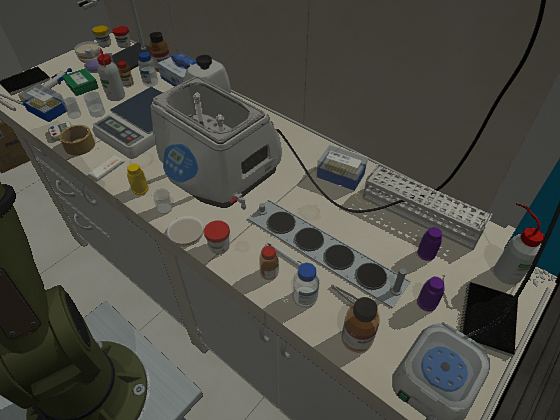

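The top view shows the loose row at v≈265: cup (249,270), small bottle (304,263), clear bottle (342,262) and amber bottle (397,265). The pads are at (275/306/338/369, ~212), with the tall post on the right at (393,210). The scene view agrees that the tall post is at (400,280).

```bash
cat > h.py <<'E'
from workcell import *
import cv2,numpy as np
def ray(c,u,v,z):
    R,t=np.array(c["R"]),np.array(c["t"]); o=-R.T@t
    d=R.T@np.array([(u-c["cx"])/c["fx"],(v-c["cy"])/c["fy"],1]); return (o+d*(z-o[2])/d[2])
def blobs(c,mask,roi,amin):
    u0,v0,u1,v1=roi; m=np.zeros(mask.shape,np.uint8); m[v0:v1,u0:u1]=mask[v0:v1,u0:u1]
    m=cv2.morphologyEx(m,cv2.MORPH_CLOSE,np.ones((3,3)))
    for k in cv2.findContours(m,cv2.RETR_EXTERNAL,cv2.CHAIN_APPROX_NONE)[0]:
        if cv2.contourArea(k)>=amin:
            (u,v),(a,b),_=cv2.fitEllipse(k) if len(k)>=5 else cv2.minAreaRect(k)
            yield u,v,a,b
def hsv(c): return cv2.cvtColor(c["image"],cv2.COLOR_BGR2HSV)
def red(h): return (cv2.inRange(h,(0,130,60),(8,255,255))|cv2.inRange(h,(170,130,60),(180,255,255)))
def blue(h): return cv2.inRange(h,(100,120,60),(130,255,255))
def dark(h,v=60): return cv2.inRange(h,(0,0,0),(180,255,v))
E
python3 - <<'E'
from h import *
c=read_camera("top");h=hsv(c)
for n,m,r,z,a in(("pads",dark(h),(255,190,390,235),.007,200),("cup",red(h),(230,250,270,290),.068,50),("small",red(h),(290,250,318,280),.089,30),
 ("clear",blue(h),(325,245,360,280),.113,30),("amber",dark(h,50),(385,250,415,282),.137,30)):
    for b in blobs(c,m,r,a): print(n,np.round(b,1),ray(c,*b[:2],z).round(4))
cv2.imwrite("pics/t1.png",cv2.resize(c["image"][180:300,225:430],None,fx=3.9,fy=3.9,interpolation=cv2.INTER_CUBIC))
E
```

```text
pads [274.5 214.5  22.4  22.9] [ 0.5826 -0.004   0.007 ]
pads [305.8 213.5  22.4  22.9] [ 0.5852 -0.0938  0.007 ]
pads [336.9 212.6  22.7  22.9] [ 0.5877 -0.1832  0.007 ]
pads [368.1 211.6  22.4  22.8] [ 0.5904 -0.2731  0.007 ]
cup [248.5 270.   20.5  20.5] [0.4248 0.067  0.068 ]
small [303.6 262.6  11.1  11.3] [ 0.4441 -0.0818  0.089 ]
clear [344.3 261.9  12.4  13.3] [ 0.4453 -0.188   0.113 ]
amber [400.7 265.1  15.7  16.4] [ 0.4361 -0.3318  0.137 ]
```

View pics/t1.png

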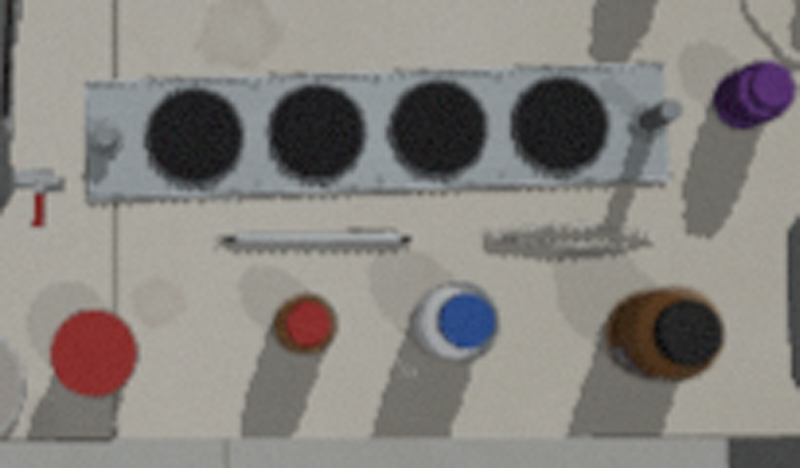

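The blobs match the picture: pad spacing is 90 mm, the tall end is at y≈-0.273, and the containers are centred as fitted. I'll set out towards the cup, going high first.

{"api": "jog_arm", "payload": {
  "plan": [
    [0, 0, -1, 0],
    [0, 0, -2, 0],
    [-0.6, -0.7, -2, 0],
    [-1.2, -1.4, -2, 0],
    [-1.8, -2.1, -2, 0]
  ],
  "grip": 1
}}

```text
t: 0.57
tcp_pos: [0.2445, 0.515, 0.2637]
tool_rot: [0.0, 0.157, 0.988, 0.0]
contact_force: [1.0, -0.4, -0.5]
finger_gap: 0.0867
grasp_force: 0.0
```

{"api": "jog_arm", "payload": {
  "plan": [
    [-0.65, -0.75, 0, 0],
    [-1.3, -1.5, 0, 0],
    [-1.95, -2.25, 0, 0],
    [-2.6, -3, 0, 0],
    [-3.25, -3.75, 0, 0]
  ]
}}

```text
t: 0.98
tcp_pos: [0.3215, 0.3306, 0.2632]
tool_rot: [-0.0, 0.157, 0.988, 0.0]
contact_force: [-0.5, -0.1, 0.4]
finger_gap: 0.0866
grasp_force: 0.0
```

{"api": "jog_arm", "payload": {
  "plan": [
    [-0.65, -0.75, 0, 0],
    [-1.3, -1.5, 0, 0],
    [-1.95, -2.25, 0, 0],
    [-2.6, -3, 0, 0],
    [-3.25, -3.75, 0, 0]
  ]
}}

```text
t: 1.4
tcp_pos: [0.3984, 0.1477, 0.2633]
tool_rot: [0.0, 0.157, 0.988, 0.0]
contact_force: [0.5, 0.6, -0.4]
finger_gap: 0.0873
grasp_force: 0.0
```

{"api": "jog_arm", "payload": {
  "plan": [
    [-0.65, -0.75, 0, 1.4],
    [-1.3, -1.5, 0, 2.8],
    [-1.5, -1.66, 0, 4.2],
    [-1.5, -1.66, 0, 5.6],
    [-1.5, -1.66, 0, 7]
  ]
}}

```text
t: 1.82
tcp_pos: [0.4348, 0.0666, 0.2632]
tool_rot: [-0.0, 0.451, 0.893, 0.0]
contact_force: [-0.7, -0.8, -0.2]
finger_gap: 0.0874
grasp_force: 0.0
```

{"api": "jog_arm", "payload": {
  "plan": [
    [0, 0, 0, 1.4],
    [0, 0, 0, 2.8],
    [0, 0, 0, 4.2],
    [0, 0, 0, 5.6],
    [0, 0, 0, 7]
  ]
}}

```text
t: 2.23
tcp_pos: [0.4344, 0.0679, 0.2631]
tool_rot: [-0.0, 0.697, 0.717, -0.0]
contact_force: [-1.0, -0.3, 0.6]
finger_gap: 0.0871
grasp_force: 0.0
```

{"api": "jog_arm", "payload": {
  "plan": [
    [0, 0, 0, 0.4],
    [0, 0, 0, 0.4],
    [0, 0, 0, 0.4]
  ]
}}

```text
t: 2.48
tcp_pos: [0.4345, 0.0679, 0.2632]
tool_rot: [-0.0, 0.707, 0.707, -0.0]
contact_force: [0.7, 0.3, 1.3]
finger_gap: 0.0869
grasp_force: 0.0
```

Run:
```python
from h import *
c=read_camera("wrist");d=read_camera("scene")
cv2.imwrite("pics/w1.png",cv2.resize(np.hstack([c["image"],d["image"]]),(800,300)))
for b in blobs(c,red(hsv(c)),(0,0,560,420),150): print(np.round(b,1),ray(c,*b[:2],.068).round(4))
```

```text
[273.5 181.   44.6  45.1] [0.4226 0.0683 0.068 ]
```

View pics/w1.png

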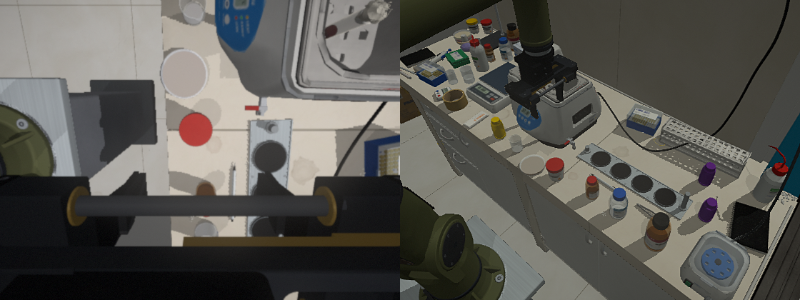

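The wrist view shows the cup's red lid at (273,181) in full-size pixels, i.e. at (0.423, 0.068). The fingers close along world x, with free space on both sides.

{"api": "jog_arm", "payload": {
  "plan": [
    [0, -0.27, 0.8, 0],
    [0, -0.27, 1.6, 0],
    [0, -0.27, 2.4, 0],
    [0, -0.27, 3.2, 0],
    [0, -0.27, 3.8, 0]
  ]
}}

```text
t: 3.0
tcp_pos: [0.4225, 0.0677, 0.109]
tool_rot: [-0.001, 0.707, 0.707, -0.001]
contact_force: [-0.6, -0.6, 0.6]
finger_gap: 0.087
grasp_force: 0.0
```

{"api": "jog_arm", "payload": {
  "plan": [
    [0, 0, 0.6, 0],
    [0, 0, 1.2, 0],
    [0, 0, 1.7, 0],
    [0, 0, 2.1, 0],
    [0, 0, 2.1, 0]
  ]
}}

```text
t: 3.42
tcp_pos: [0.4209, 0.0672, 0.0244]
tool_rot: [-0.001, 0.707, 0.707, -0.003]
contact_force: [0.2, -1.1, 0.1]
finger_gap: 0.0873
grasp_force: 0.0
```

{"api": "jog_arm", "payload": {
  "plan": [
    [0, 0, 0, 0],
    [0, 0, 0, 0],
    [0, 0, 0, 0],
    [0, 0, 0, 0],
    [0, 0, 0, 0]
  ],
  "grip": -1,
  "newtons": 10
}}

```text
t: 3.83
tcp_pos: [0.4246, 0.0683, 0.0283]
tool_rot: [0.0, 0.708, 0.707, 0.001]
contact_force: [-0.7, -0.4, 0.2]
finger_gap: 0.0612
grasp_force: 0.8
```

{"api": "jog_arm", "payload": {
  "plan": [
    [0, 0, 0, 0],
    [0, 0, 0, 0],
    [0, 0, 0, 0],
    [0, 0, 0, 0],
    [0, 0, 0, 0]
  ]
}}

```text
t: 4.25
tcp_pos: [0.4218, 0.0684, 0.0289]
tool_rot: [-0.002, 0.708, 0.707, -0.001]
contact_force: [-10.1, -0.1, 18.5]
finger_gap: 0.0467
grasp_force: 11.3
```

The gap went below the cup's 62 mm, so I'll look before moving.

Run:
```python
from h import *
c=read_camera("wrist");d=read_camera("scene");t=read_camera("top")
cv2.imwrite("pics/w2.png",np.hstack([cv2.resize(c["image"],(400,300)),cv2.resize(d["image"][180:300,160:320],(400,300))]))
for b in blobs(t,red(hsv(t)),(225,240,275,295),5): print("top",np.round(b,1),ray(t,*b[:2],.068).round(4))
s=state();print(s["t"],s["tcp_pos"],s["tool_rot"],s["finger_gap"],s["grasp_force"],s["contact_force"],s["joints"])
```

```text
4.4 [0.42230919 0.06856562 0.02910306] [-0.00168346  0.7076356   0.70657504 -0.00086208] 0.044253746137553604 11.351748928427696 [-8.73008962 -0.30990642 17.29748646] [-0.610539   -0.01705428  0.38926972  2.16422029  0.00541503  0.99641339
 -0.22578023]
```

View pics/w2.png

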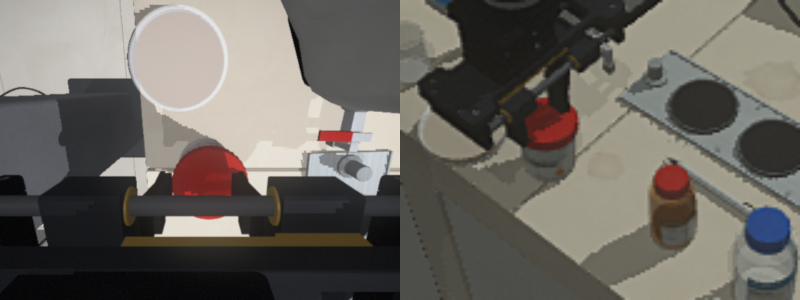

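Run:
```python
from h import *
c=read_camera("wrist");d=read_camera("scene")
for n,k,r in(("w",c,(200,180,380,330)),("s",d,(200,200,255,260))):
    m=red(hsv(k));q=np.zeros_like(m);q[r[1]:r[3],r[0]:r[2]]=m[r[1]:r[3],r[0]:r[2]]
    cs=max(cv2.findContours(q,cv2.RETR_EXTERNAL,cv2.CHAIN_APPROX_NONE)[0],key=cv2.contourArea)
    P=np.array([ray(k,*p[0],.068)[:2] for p in cs]);H=cv2.convexHull(P.astype(np.float32))
    print(n,"min",P.min(0).round(4),"max",P.max(0).round(4),cv2.minEnclosingCircle(H))
p=lambda X:(lambda Y:(round(c["fx"]*Y[0]/Y[2]+c["cx"]),round(c["fy"]*Y[1]/Y[2]+c["cy"])))(np.array(c["R"])@X+c["t"])
print(p(np.array([.4223,.0686,.068])),p(np.array([.4223,.0686,.029])))
```

```text
w min [0.3996 0.0594] max [0.4587 0.0996] ((0.42896267771720886, 0.07019955664873123), 0.029878688976168633)
s min [0.398  0.0341] max [0.4592 0.0944] ((0.42876285314559937, 0.06640767306089401), 0.03291270509362221)
(283, 258) (283, 234)
```

{"api": "jog_arm", "payload": {
  "plan": [
    [0, 0, 0, 0],
    [0, 0, 0, 0],
    [0, 0, 0, 0],
    [0, 0, 0, 0],
    [0, 0, 0, 0]
  ],
  "grip": 1
}}

```text
t: 4.92
tcp_pos: [0.4265, 0.0687, 0.0295]
tool_rot: [0.001, 0.708, 0.707, 0.002]
contact_force: [-0.0, 0.3, 5.1]
finger_gap: 0.0695
grasp_force: 3.0
```

{"api": "jog_arm", "payload": {
  "plan": [
    [0, 0, 0, 0],
    [0, 0, 0, 0],
    [0, 0, 0, 0]
  ]
}}

```text
t: 5.17
tcp_pos: [0.4256, 0.0684, 0.0287]
tool_rot: [0.001, 0.708, 0.707, 0.002]
contact_force: [1.0, 0.1, 4.8]
finger_gap: 0.0846
grasp_force: 2.8
```

Run:
```python
from h import *
c=read_camera("wrist");d=read_camera("scene")
for n,k,r in(("w",c,(200,180,380,330)),("s",d,(200,200,255,260))):
    m=red(hsv(k));q=np.zeros_like(m);q[r[1]:r[3],r[0]:r[2]]=m[r[1]:r[3],r[0]:r[2]]
    cs=max(cv2.findContours(q,cv2.RETR_EXTERNAL,cv2.CHAIN_APPROX_NONE)[0],key=cv2.contourArea)
    P=np.array([ray(k,*p[0],.068)[:2] for p in cs]);H=cv2.convexHull(P.astype(np.float32))
    print(n,"min",P.min(0).round(4),"max",P.max(0).round(4),cv2.minEnclosingCircle(H))
s=state();print(s["tcp_pos"],s["finger_gap"],s["contact_force"])
cv2.imwrite("pics/w3.png",np.hstack([cv2.resize(c["image"],(400,300)),cv2.resize(d["image"][180:300,160:320],(400,300))]))
```

```text
w min [0.4224 0.0594] max [0.4773 0.0984] ((0.44959765672683716, 0.07081115990877151), 0.029300689697265625)
s min [0.4294 0.0365] max [0.4771 0.0966] ((0.4537109434604645, 0.06768625974655151), 0.03127122297883034)
[0.42557001 0.06843653 0.02855236] 0.08609416145573594 [ 1.67615345 -0.03554348  5.08534469]
```

View pics/w3.png

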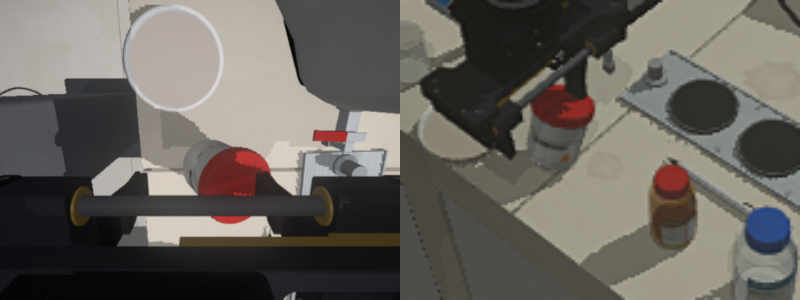

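The cup leans about 20° toward +x against the far finger. I need a closer look before I mend it.

Run:
```python
from h import *
c=read_camera("wrist");d=read_camera("scene")
a=cv2.resize(c["image"][180:340,170:400],(800,556),interpolation=cv2.INTER_CUBIC)
b=cv2.resize(d["image"][195:255,190:270],(800,600),interpolation=cv2.INTER_CUBIC)
cv2.imwrite("pics/w4.png",np.hstack([cv2.resize(a,(400,400)),cv2.resize(b,(400,400))]))
s=state();print(s["t"],s["tcp_pos"],s["finger_gap"],s["grasp_force"],s["contact_force"],s["moment"])
```

```text
5.3667 [0.42557406 0.06841454 0.0285066 ] 0.08662699420646976 2.6929101906716824 [1.45826374 0.11305272 5.78571463] [-0.1183192  -0.33403991  0.02432092]
```

View pics/w4.png

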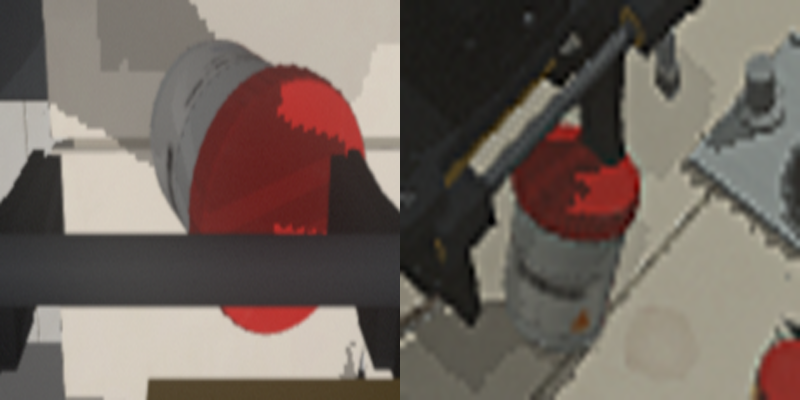

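The far finger has sunk through the lid and the cup hangs tilted on it, while the near finger is free. I'll bring that finger back part-way to reduce the lean, then check.

{"api": "jog_arm", "payload": {
  "plan": [
    [0, 0, 0, 0],
    [0, 0, 0, 0],
    [0, 0, 0, 0],
    [0, 0, 0, 0]
  ],
  "grip": 0.6,
  "newtons": 3
}}

```text
t: 5.7
tcp_pos: [0.4265, 0.0686, 0.0292]
tool_rot: [0.001, 0.708, 0.707, 0.002]
contact_force: [0.3, -0.8, 8.5]
finger_gap: 0.0717
grasp_force: 4.4
```

```bash
cat >> h.py <<'E'
def lid():
    c=read_camera("wrist");d=read_camera("scene")
    for n,k,r in(("w",c,(180,150,400,340)),("s",d,(200,195,255,262))):
        m=red(hsv(k));q=np.zeros_like(m);q[r[1]:r[3],r[0]:r[2]]=m[r[1]:r[3],r[0]:r[2]]
        cs=max(cv2.findContours(q,cv2.RETR_EXTERNAL,cv2.CHAIN_APPROX_NONE)[0],key=cv2.contourArea)
        P=np.array([ray(k,*p[0],.068)[:2] for p in cs])
        print(n,"min",P.min(0).round(4),"max",P.max(0).round(4))
    s=state();print(s["t"],s["tcp_pos"].round(4),s["finger_gap"],s["grasp_force"],s["contact_force"].round(1),s["moment"].round(2))
    return c,d
E
python3 -c "
from h import *
lid()"
```

```text
w min [0.4164 0.0593] max [0.4734 0.0984]
s min [0.4203 0.0362] max [0.4739 0.0963]
5.8 [0.4265 0.0687 0.0292] 0.07039739566731275 4.519366342574358 [-0.3 -0.  10.1] [-0.1  -0.44 -0.01]
```

{"api": "jog_arm", "payload": {
  "plan": [
    [0, 0, -0.1, 0],
    [0, 0, -0.2, 0],
    [0, 0, -0.3, 0],
    [0, 0, -0.4, 0],
    [0, 0, -0.4, 0]
  ]
}}

```text
t: 6.22
tcp_pos: [0.4241, 0.0681, 0.044]
tool_rot: [0.0, 0.708, 0.707, 0.0]
contact_force: [0.9, -0.1, 0.7]
finger_gap: 0.0695
grasp_force: 0.0
```

```bash
python3 -c "
from h import *
lid()"
```

```text
w min [0.3922 0.0513] max [0.4507 0.0994]
s min [0.3893 0.0335] max [0.4522 0.0969]
6.3167 [0.4238 0.068  0.0434] 0.06969571875405452 0.0 [ 0.1  0.4 -0.2] [-0.09  0.05  0.02]
```

Freed: the cup is upright again at about (0.421, 0.067). I'll re-grip at its centre, with low force this time.

{"api": "jog_arm", "payload": {
  "plan": [
    [0, -0.05, 0, 0],
    [0, -0.05, 0, 0],
    [0, -0.05, 0.1, 0],
    [0, -0.05, 0.2, 0],
    [0, -0.05, 0.3, 0]
  ],
  "grip": 1
}}

```text
t: 6.73
tcp_pos: [0.4216, 0.068, 0.0308]
tool_rot: [-0.0, 0.708, 0.707, -0.0]
contact_force: [0.2, 0.3, 0.6]
finger_gap: 0.086
grasp_force: 0.0
```

{"api": "jog_arm", "payload": {
  "plan": [
    [0, 0, 0, 0],
    [0, 0, 0, 0],
    [0, 0, 0, 0],
    [0, 0, 0, 0]
  ],
  "grip": 0.5,
  "newtons": 3
}}

```text
t: 7.07
tcp_pos: [0.422, 0.0681, 0.0315]
tool_rot: [0.0, 0.708, 0.707, 0.0]
contact_force: [0.0, -0.2, -0.3]
finger_gap: 0.0693
grasp_force: 0.0
```

```bash
python3 -c "
from h import *
c,d=lid()"
```

```text
w min [0.3921 0.0577] max [0.4503 0.0996]
s min [0.3893 0.0335] max [0.4522 0.095 ]
7.1667 [0.422  0.0681 0.0315] 0.06704123451793517 0.0 [-0.   0.3  0.3] [-0.07  0.09  0.  ]
```

{"api": "jog_arm", "payload": {
  "plan": [
    [0, 0, 0, 0],
    [0, 0, 0, 0],
    [0, 0, 0, 0]
  ],
  "grip": 0.35,
  "newtons": 3
}}

```text
t: 7.42
tcp_pos: [0.4219, 0.0681, 0.0315]
tool_rot: [0.0, 0.708, 0.707, 0.0]
contact_force: [-0.4, 0.1, 0.2]
finger_gap: 0.0597
grasp_force: 0.0
```

{"api": "jog_arm", "payload": {
  "plan": [
    [0, 0, 0, 0],
    [0, 0, 0, 0],
    [0, 0, 0, 0]
  ]
}}

```text
t: 7.67
tcp_pos: [0.4219, 0.068, 0.0314]
tool_rot: [0.0, 0.708, 0.707, 0.0]
contact_force: [0.6, -0.2, -0.5]
finger_gap: 0.0585
grasp_force: 0.0
```

```bash
python3 -c "
from h import *
c,d=lid()"
```

```text
w min [0.3915 0.0577] max [0.4508 0.0996]
s min [0.3893 0.0335] max [0.4522 0.0931]
7.7667 [0.4219 0.068  0.0314] 0.05877179205663983 0.0 [-0.5 -0.1  0.8] [-0.08  0.09  0.02]
```

Run:
```python
from h import *
c=read_camera("wrist");d=read_camera("scene")
s=state()["tcp_pos"]
for k in(c,d):
    for dx in(-.0293,.0293):
        for z in(.0314,.068):
            Y=np.array(k["R"])@np.array([s[0]+dx,s[1],z])+k["t"];u=(k["fx"]*Y[0]/Y[2]+k["cx"],k["fy"]*Y[1]/Y[2]+k["cy"])
            print(np.round(u))
            cv2.circle(k["image"],(int(round(u[0])),int(round(u[1]))),0,(0,255,0) if z>.05 else (255,255,0),-1)
a=c["image"][180:340,170:400];b=d["image"][195:265,190:270]
cv2.imwrite("pics/w5.png",np.hstack([cv2.resize(a,(400,400),interpolation=cv2.INTER_NEAREST),cv2.resize(b,(400,400),interpolation=cv2.INTER_NEAREST)]))
```

```text
[240. 234.]
[232. 257.]
[326. 234.]
[335. 257.]
[209. 247.]
[207. 238.]
[226. 233.]
[224. 223.]
```

View pics/w5.png

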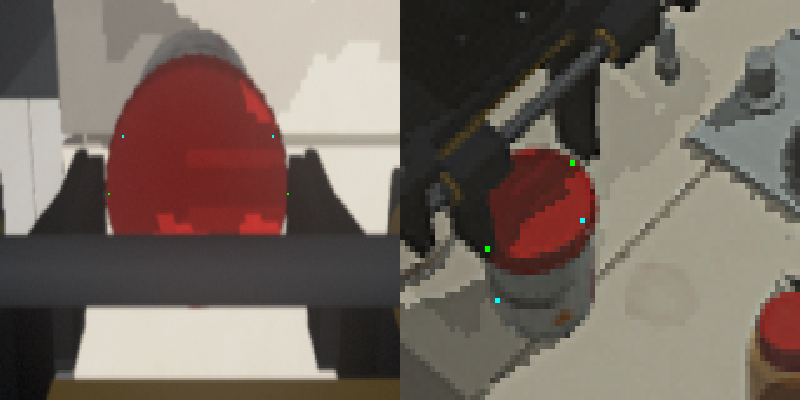

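Run:
```python
from h import *
c=read_camera("wrist");d=read_camera("scene")
for z in(.02,.04,.06,.08,.1): print(z,ray(c,336.8,240,z)[:2].round(4),ray(d,225,222.7,z)[:2].round(4),ray(d,228,222.7,z)[:2].round(4))
print(-np.array(c["R"]).T@c["t"],state()["tcp_pos"])
```

```text
0.02 [0.4607 0.0593] [0.4793 0.0996] [0.4842 0.0937]
0.04 [0.457  0.0671] [0.4683 0.0861] [0.4731 0.0803]
0.06 [0.4533 0.075 ] [0.4573 0.0726] [0.462  0.0669]
0.08 [0.4496 0.0828] [0.4464 0.0591] [0.4509 0.0535]
0.1 [0.4458 0.0906] [0.4354 0.0455] [0.4398 0.0401]
[0.42127213 0.1423151  0.23209792] [0.42187845 0.06803308 0.03137516]
```

The images suggest the fingertips end near z≈0.065, about 30 mm higher than the reported TCP. That would mean the pads only caught the lid's top rim on the first try. I'll grip lower, at a height that is safe either way.

{"api": "jog_arm", "payload": {
  "plan": [
    [0, 0, 0, 0],
    [0, 0, 0, 0],
    [0, 0, 0, 0],
    [0, 0, 0, 0],
    [0, 0, 0, 0]
  ],
  "grip": 1
}}

```text
t: 8.38
tcp_pos: [0.4219, 0.068, 0.0314]
tool_rot: [0.0, 0.708, 0.707, 0.0]
contact_force: [0.5, -0.5, -0.3]
finger_gap: 0.0826
grasp_force: 0.0
```

{"api": "jog_arm", "payload": {
  "plan": [
    [0, 0, 0.15, 0],
    [0, 0, 0.3, 0],
    [0, 0, 0.45, 0],
    [0, 0, 0.5, 0],
    [0, 0, 0.5, 0]
  ]
}}

```text
t: 8.8
tcp_pos: [0.4209, 0.0677, 0.0103]
tool_rot: [-0.0, 0.708, 0.707, -0.001]
contact_force: [0.1, 0.3, -0.4]
finger_gap: 0.0868
grasp_force: 0.0
```

{"api": "jog_arm", "payload": {
  "plan": [
    [0, 0, 0, 0],
    [0, 0, 0, 0],
    [0, 0, 0, 0],
    [0, 0, 0, 0],
    [0, 0, 0, 0]
  ],
  "grip": 0.3,
  "newtons": 4
}}

```text
t: 9.22
tcp_pos: [0.4221, 0.0681, 0.0116]
tool_rot: [0.0, 0.708, 0.707, 0.0]
contact_force: [-0.9, 0.4, -0.2]
finger_gap: 0.0619
grasp_force: 0.3
```

{"api": "jog_arm", "payload": {
  "plan": [
    [0, 0, 0, 0],
    [0, 0, 0, 0],
    [0, 0, 0, 0],
    [0, 0, 0, 0],
    [0, 0, 0, 0]
  ]
}}

```text
t: 9.63
tcp_pos: [0.422, 0.0681, 0.0115]
tool_rot: [0.0, 0.708, 0.707, 0.0]
contact_force: [0.0, 0.6, 2.5]
finger_gap: 0.062
grasp_force: 4.0
```

```bash
python3 -c "
from h import *
c,d=lid()"
```

```text
w min [0.3913 0.068 ] max [0.4507 0.1008]
s min [0.3902 0.0335] max [0.4522 0.0829]
9.7333 [0.4221 0.0681 0.0115] 0.06203591127034751 4.000302404165268 [ 0.  -0.7  2.2] [-0.08  0.08 -0.02]
```

Gripped properly this time: 62 mm gap, and the cup did not move. Lifting.

{"api": "jog_arm", "payload": {
  "plan": [
    [0, 0, 0, 0],
    [0, 0, -0.2, 0],
    [0, 0, -0.6, 0],
    [0, 0, -1, 0],
    [0, 0, -1.25, 0]
  ],
  "grip": -1,
  "newtons": 8
}}

```text
t: 10.15
tcp_pos: [0.4223, 0.068, 0.0629]
tool_rot: [0.0, 0.708, 0.706, 0.001]
contact_force: [0.3, 0.8, 0.0]
finger_gap: 0.0617
grasp_force: 8.0
```

Run:
```python
from h import *
c,d=lid()
a=c["image"][150:340,170:400];b=d["image"][165:265,180:290]
cv2.imwrite("pics/w6.png",np.hstack([cv2.resize(a,(400,400)),cv2.resize(b,(400,400))]))
```

```text
w min [0.3808 0.0415] max [0.4614 0.0854]
s min [0.4177 0.068 ] max [0.4843 0.1258]
10.25 [0.4233 0.0685 0.0631] 0.061845112471672604 7.999816685914993 [-0.1  0.5 -0.4] [-0.1   0.04  0.03]
```

View pics/w6.png

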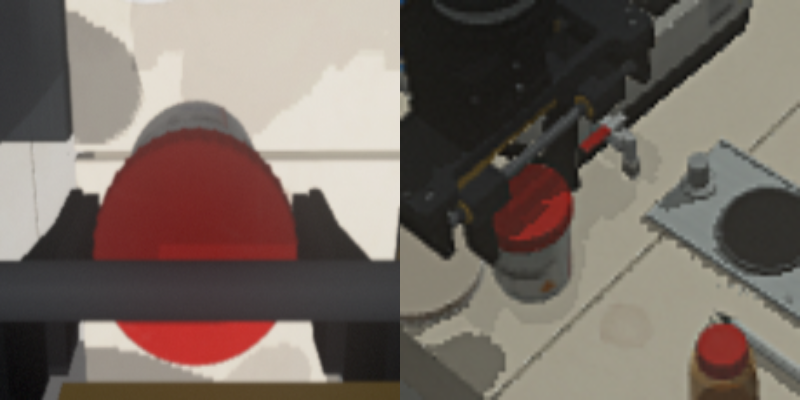

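The cup is upright in the fingers. Carrying it to the pad at the short end.

{"api": "jog_arm", "payload": {
  "plan": [
    [-0.1, 0.2, 0, 0],
    [-0.3, 0.6, 0, 0],
    [-0.5, 1.1, 0, 0],
    [-0.75, 1.6, 0, 0],
    [-1, 2.1, 0, 0]
  ]
}}

```text
t: 10.67
tcp_pos: [0.5063, 0.0269, 0.0602]
tool_rot: [-0.0, 0.708, 0.707, -0.001]
contact_force: [-0.3, 0.8, -0.6]
finger_gap: 0.062
grasp_force: 8.0
```

{"api": "jog_arm", "payload": {
  "plan": [
    [-0.2, 0.5, 0, 0],
    [-0.45, 1, 0, 0],
    [-0.65, 1.5, 0, 0],
    [-0.75, 1.8, 0, 0],
    [-0.8, 1.93, 0, 0]
  ]
}}

```text
t: 11.08
tcp_pos: [0.5841, -0.0061, 0.0598]
tool_rot: [0.0, 0.708, 0.706, -0.001]
contact_force: [0.2, -0.3, -1.4]
finger_gap: 0.0619
grasp_force: 8.0
```

{"api": "jog_arm", "payload": {
  "plan": [
    [0, 0, 0.2, 0],
    [0, 0, 0.5, 0],
    [0, 0, 0.7, 0],
    [0, 0, 0.8, 0],
    [0, 0, 0.8, 0]
  ]
}}

```text
t: 11.5
tcp_pos: [0.5808, -0.0037, 0.0275]
tool_rot: [-0.001, 0.707, 0.707, -0.001]
contact_force: [-0.1, 0.6, -0.3]
finger_gap: 0.0618
grasp_force: 8.0
```

Run:
```python
from h import *
t=read_camera("top");s=state()
print(s["tcp_pos"],s["finger_gap"],s["contact_force"])
for b in blobs(t,red(hsv(t)),(250,180,300,235),5): print("top",np.round(b,1),ray(t,*b[:2],.084).round(4))
```

```text
[ 0.58173338 -0.00383287  0.02844517] 0.06159608208265025 [ 1.26310909 -0.73618849  0.50365661]
```

{"api": "jog_arm", "payload": {
  "plan": [
    [0, 0, 0.06, 0],
    [0, 0, 0.12, 0],
    [0, 0, 0.18, 0],
    [0, 0, 0.22, 0],
    [0, 0, 0.22, 0]
  ]
}}

```text
t: 11.97
tcp_pos: [0.5827, -0.0042, 0.0203]
tool_rot: [-0.0, 0.708, 0.707, -0.0]
contact_force: [0.3, -0.0, -1.6]
finger_gap: 0.0618
grasp_force: 8.0
```

{"api": "jog_arm", "payload": {
  "plan": [
    [0, 0, 0.03, 0],
    [0, 0, 0.03, 0],
    [0, 0, 0.03, 0]
  ]
}}

```text
t: 12.22
tcp_pos: [0.5829, -0.0042, 0.0194]
tool_rot: [-0.0, 0.708, 0.707, 0.0]
contact_force: [-0.1, 0.1, -1.2]
finger_gap: 0.0616
grasp_force: 8.0
```

{"api": "jog_arm", "payload": {
  "plan": [
    [0, 0, 0.03, 0],
    [0, 0, 0.03, 0],
    [0, 0, 0.06, 0],
    [0, 0, 0.06, 0]
  ]
}}

```text
t: 12.55
tcp_pos: [0.5834, -0.0045, 0.0182]
tool_rot: [0.0, 0.708, 0.706, 0.0]
contact_force: [-2.9, -0.8, 7.5]
finger_gap: 0.0618
grasp_force: 8.0
```

Touchdown at 0.018, as predicted. Releasing and rising.

{"api": "jog_arm", "payload": {
  "plan": [
    [0, 0, 0, 0],
    [0, 0, 0, 0],
    [0, 0, 0, 0],
    [0, 0, 0, 0],
    [0, 0, 0, 0]
  ],
  "grip": 1
}}

```text
t: 12.97
tcp_pos: [0.5828, -0.0041, 0.0167]
tool_rot: [-0.0, 0.708, 0.707, -0.0]
contact_force: [0.8, 0.2, 0.5]
finger_gap: 0.0844
grasp_force: 0.0
```

{"api": "jog_arm", "payload": {
  "plan": [
    [0, 0, 0, 0],
    [0, 0, -0.3, 0],
    [0, 0, -0.8, 0],
    [0, 0, -1.6, 0],
    [0, 0, -2.5, 0]
  ]
}}

```text
t: 13.38
tcp_pos: [0.5815, -0.0044, 0.1174]
tool_rot: [-0.001, 0.708, 0.706, -0.001]
contact_force: [1.0, -0.5, 0.6]
finger_gap: 0.0868
grasp_force: 0.0
```

{"api": "jog_arm", "payload": {
  "plan": [
    [0, 0, -0.8, 0],
    [0, -0.8, -0.8, 0],
    [-0.4, -1.6, -0.8, 0],
    [-1, -2.4, -0.8, 0],
    [-1.8, -3, -0.8, 0]
  ]
}}

```text
t: 13.8
tcp_pos: [0.461, -0.0748, 0.1496]
tool_rot: [-0.0, 0.706, 0.708, 0.001]
contact_force: [0.3, -0.6, 0.1]
finger_gap: 0.0871
grasp_force: 0.0
```

Run:
```python
from h import *
t=read_camera("top");w=read_camera("wrist");s=state()
print(s["t"],s["tcp_pos"],s["finger_gap"],s["contact_force"])
for b in blobs(t,red(hsv(t)),(250,180,320,290),5): print("top",np.round(b,1),ray(t,*b[:2],.075).round(4),ray(t,*b[:2],.089).round(4))
for b in blobs(w,red(hsv(w)),(0,0,560,420),100): print("wr",np.round(b,1),ray(w,*b[:2],.075).round(4),ray(w,*b[:2],.089).round(4))
cv2.imwrite("pics/w7.png",w["image"])
```

```text
13.9 [ 0.45959709 -0.08142049  0.15005497] 0.08730450454530214 [0.22272089 0.03137054 0.16363363]
top [274.9 211.8  21.   21.1] [ 0.5829 -0.0051  0.075 ] [ 0.5814 -0.0051  0.089 ]
wr [267.2 206.3  33.4  35.6] [ 0.442  -0.0845  0.075 ] [ 0.4428 -0.0807  0.089 ]
wr [429.5 114.2  68.5  78. ] [ 0.5804 -0.0052  0.075 ] [ 0.5741 -0.0054  0.089 ]
```

View pics/w7.png

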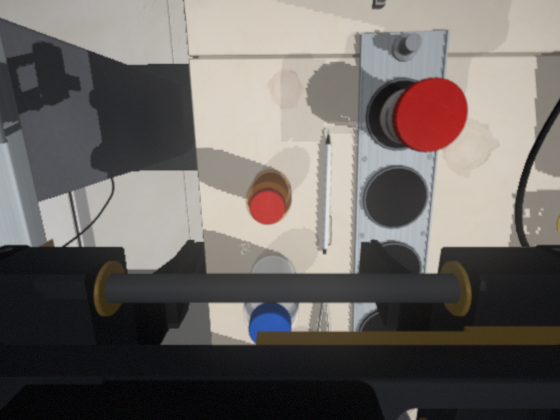

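The wrist view shows the cup standing centred on the short-end pad: (0.583, -0.005) against the pad's (0.583, -0.004). The small bottle's cap is at (267,206). The tip spacing in pixels puts the fingertips about 38 mm above the reported TCP, so I'll aim lower than nominal from here on and watch the force.

{"api": "jog_arm", "payload": {
  "plan": [
    [-0.1, -0.4, 0.4, 0],
    [-0.12, -0.48, 1, 0],
    [-0.12, -0.48, 1.7, 0],
    [-0.12, -0.48, 2.1, 0],
    [-0.12, -0.48, 2.1, 0]
  ]
}}

```text
t: 14.32
tcp_pos: [0.441, -0.0807, 0.0626]
tool_rot: [-0.002, 0.708, 0.706, -0.002]
contact_force: [-0.1, 0.4, 0.4]
finger_gap: 0.0871
grasp_force: 0.0
```

{"api": "jog_arm", "payload": {
  "plan": [
    [0, 0, 0.2, 0],
    [0, 0, 0.4, 0],
    [0, 0, 0.6, 0],
    [0, 0, 0.7, 0],
    [0, 0, 0.7, 0]
  ]
}}

```text
t: 14.73
tcp_pos: [0.4431, -0.0808, 0.0363]
tool_rot: [-0.0, 0.708, 0.707, -0.0]
contact_force: [0.7, -0.5, 0.6]
finger_gap: 0.0867
grasp_force: 0.0
```

Run:
```python
from h import *
w=read_camera("wrist");s=state()
print(s["t"],s["tcp_pos"],s["finger_gap"],s["contact_force"])
for b in blobs(w,red(hsv(w)),(150,100,400,420),100): print("wr",np.round(b,1),ray(w,*b[:2],.089).round(4))
```

```text
14.7833 [ 0.44346721 -0.0808357   0.03676223] 0.08697966204087604 [-0.08365432  0.29216363 -0.534304  ]
wr [281.2 256.   39.7  61.9] [ 0.442  -0.0731  0.089 ]
```

{"api": "jog_arm", "payload": {
  "plan": [
    [0, 0, 0.1, 0],
    [0, 0, 0.2, 0],
    [0, 0, 0.3, 0],
    [0, 0, 0.4, 0],
    [0, 0, 0.45, 0]
  ]
}}

```text
t: 15.2
tcp_pos: [0.4432, -0.0808, 0.0183]
tool_rot: [-0.0, 0.708, 0.707, -0.0]
contact_force: [0.1, -0.3, 0.3]
finger_gap: 0.0873
grasp_force: 0.0
```

{"api": "jog_arm", "payload": {
  "plan": [
    [0, 0, 0.08, 0],
    [0, 0, 0.16, 0],
    [0, 0, 0.24, 0],
    [0, 0, 0.3, 0]
  ]
}}

```text
t: 15.53
tcp_pos: [0.4435, -0.0808, 0.0065]
tool_rot: [-0.0, 0.708, 0.707, -0.0]
contact_force: [0.0, -0.0, -0.9]
finger_gap: 0.0871
grasp_force: 0.0
```

No contact below the nominal clearance height, so the whole gripper sits higher than reported. Going a little lower and gripping.

{"api": "jog_arm", "payload": {
  "plan": [
    [0, 0, 0.1, 0],
    [0, 0, 0.2, 0],
    [0, 0, 0.3, 0],
    [0, 0, 0.3, 0]
  ]
}}

```text
t: 15.87
tcp_pos: [0.4428, -0.0808, -0.006]
tool_rot: [-0.0, 0.708, 0.707, -0.001]
contact_force: [-0.1, 0.7, 0.4]
finger_gap: 0.0867
grasp_force: 0.0
```

{"api": "jog_arm", "payload": {
  "plan": [
    [0, 0, 0, 0],
    [0, 0, 0, 0],
    [0, 0, 0, 0],
    [0, 0, 0, 0],
    [0, 0, 0, 0]
  ],
  "grip": -1,
  "newtons": 5
}}

```text
t: 16.28
tcp_pos: [0.4438, -0.0808, -0.0049]
tool_rot: [0.0, 0.708, 0.707, 0.0]
contact_force: [0.3, 0.0, -0.4]
finger_gap: 0.0612
grasp_force: 0.0
```

{"api": "jog_arm", "payload": {
  "plan": [
    [0, 0, 0, 0],
    [0, 0, 0, 0],
    [0, 0, 0, 0],
    [0, 0, 0, 0],
    [0, 0, 0, 0]
  ]
}}

```text
t: 16.7
tcp_pos: [0.4435, -0.0808, -0.005]
tool_rot: [-0.0, 0.708, 0.707, -0.0]
contact_force: [-0.9, 0.4, 1.0]
finger_gap: 0.0431
grasp_force: 5.0
```

{"api": "jog_arm", "payload": {
  "plan": [
    [0, 0, 0, 0],
    [0, 0, 0, 0],
    [0, 0, -0.2, 0],
    [0, 0, -0.5, 0],
    [0, 0, -0.75, 0]
  ],
  "newtons": 14
}}

```text
t: 17.12
tcp_pos: [0.4435, -0.081, 0.0256]
tool_rot: [0.0, 0.708, 0.706, -0.0]
contact_force: [0.1, 0.8, -1.1]
finger_gap: 0.043
grasp_force: 14.0
```

{"api": "jog_arm", "payload": {
  "plan": [
    [0, 0.2, 0, 0],
    [-0.1, 0.6, 0, 0],
    [-0.15, 1.1, 0, 0],
    [-0.2, 1.6, 0, 0],
    [-0.25, 2.1, 0, 0]
  ]
}}

```text
t: 17.53
tcp_pos: [0.5292, -0.0907, 0.0248]
tool_rot: [0.0, 0.707, 0.707, 0.0]
contact_force: [0.8, -0.5, -0.9]
finger_gap: 0.0432
grasp_force: 14.0
```

{"api": "jog_arm", "payload": {
  "plan": [
    [-0.05, 0.5, 0, 0],
    [-0.08, 1, 0, 0],
    [-0.08, 1.3, 0, 0],
    [-0.08, 1.44, 0, 0],
    [-0.08, 1.44, 0, 0]
  ]
}}

```text
t: 17.95
tcp_pos: [0.5864, -0.094, 0.0244]
tool_rot: [0.0, 0.707, 0.707, -0.0]
contact_force: [-0.5, -0.2, -1.4]
finger_gap: 0.0434
grasp_force: 14.0
```

{"api": "jog_arm", "payload": {
  "plan": [
    [0, 0, 0.15, 0],
    [0, 0, 0.3, 0],
    [0, 0, 0.4, 0],
    [0, 0, 0.48, 0],
    [0, 0, 0.48, 0]
  ]
}}

```text
t: 18.37
tcp_pos: [0.5839, -0.094, 0.0047]
tool_rot: [-0.001, 0.708, 0.706, -0.0]
contact_force: [0.0, 0.8, -2.1]
finger_gap: 0.0433
grasp_force: 14.0
```

{"api": "jog_arm", "payload": {
  "plan": [
    [0, 0, 0.03, 0],
    [0, 0, 0.05, 0],
    [0, 0, 0.07, 0],
    [0, 0, 0.09, 0],
    [0, 0, 0.09, 0]
  ]
}}

```text
t: 18.78
tcp_pos: [0.5852, -0.0942, 0.0021]
tool_rot: [-0.0, 0.708, 0.707, 0.0]
contact_force: [-0.3, 0.0, -1.0]
finger_gap: 0.0432
grasp_force: 14.0
```

{"api": "jog_arm", "payload": {
  "plan": [
    [0, 0, 0.03, 0],
    [0, 0, 0.03, 0],
    [0, 0, 0.03, 0]
  ]
}}

```text
t: 19.03
tcp_pos: [0.5853, -0.0942, 0.002]
tool_rot: [-0.0, 0.708, 0.707, 0.0]
contact_force: [-2.8, 0.2, 4.8]
finger_gap: 0.0431
grasp_force: 14.0
```

{"api": "jog_arm", "payload": {
  "plan": [
    [0, 0, 0, 0],
    [0, 0, 0, 0],
    [0, 0, 0, 0],
    [0, 0, 0, 0],
    [0, 0, 0, 0]
  ],
  "grip": 1
}}

```text
t: 19.45
tcp_pos: [0.5853, -0.0942, 0.0009]
tool_rot: [0.0, 0.708, 0.707, 0.0]
contact_force: [0.9, 0.1, 0.3]
finger_gap: 0.0686
grasp_force: 0.0
```

{"api": "jog_arm", "payload": {
  "plan": [
    [0, 0, 0, 0],
    [0, 0, -0.3, 0],
    [0, 0, -1, 0],
    [0, 0, -1.9, 0],
    [0, 0, -2.8, 0]
  ]
}}

```text
t: 19.87
tcp_pos: [0.5844, -0.0945, 0.1145]
tool_rot: [-0.0, 0.708, 0.706, -0.001]
contact_force: [1.9, 0.7, 0.0]
finger_gap: 0.0862
grasp_force: 0.0
```

{"api": "jog_arm", "payload": {
  "plan": [
    [-0.3, -0.6, 0, 0],
    [-0.8, -1.4, 0, 0],
    [-1.4, -2.2, 0, 0],
    [-1.9, -3, 0, 0],
    [-2.35, -3.5, 0, 0]
  ]
}}

```text
t: 20.28
tcp_pos: [0.442, -0.1897, 0.1135]
tool_rot: [-0.0, 0.708, 0.706, 0.0]
contact_force: [0.6, -1.0, 0.5]
finger_gap: 0.0872
grasp_force: 0.0
```

{"api": "jog_arm", "payload": {
  "plan": [
    [0, 0, 0, 0],
    [0, 0, 0, 0],
    [0, 0, 0, 0]
  ]
}}

```text
t: 20.53
tcp_pos: [0.4459, -0.1876, 0.1138]
tool_rot: [0.0, 0.708, 0.707, 0.001]
contact_force: [0.2, 0.3, 0.2]
finger_gap: 0.0869
grasp_force: 0.0
```

Run:
```python
from h import *
t=read_camera("top");w=read_camera("wrist");s=state()
print(s["t"],s["tcp_pos"],s["finger_gap"],s["contact_force"])
for b in blobs(t,red(hsv(t)),(250,180,320,240),5): print("top",np.round(b,1),ray(t,*b[:2],.075).round(4),ray(t,*b[:2],.096).round(4))
for b in blobs(w,blue(hsv(w)),(150,100,400,420),60): print("wr",np.round(b,1),ray(w,*b[:2],.113).round(4))
```

```text
20.6333 [ 0.44612513 -0.18712913  0.1133129 ] 0.08722803028492732 [-0.04685841 -0.13129079 -0.36830183]
top [308.3 209.5  11.1  11.4] [ 0.5892 -0.0966  0.075 ] [ 0.5868 -0.0953  0.096 ]
top [274.9 211.8  21.   21.1] [ 0.5829 -0.005   0.075 ] [ 0.5806 -0.0049  0.096 ]
wr [279.2 234.8  47.5  52.8] [ 0.4434 -0.1879  0.113 ]
```

The small bottle stands about 2 mm off its pad centre, which is fine. Descending on the clear bottle.

{"api": "jog_arm", "payload": {
  "plan": [
    [-0.02, -0.04, 0.4, 0],
    [-0.02, -0.04, 0.9, 0],
    [-0.02, -0.04, 1.4, 0],
    [-0.02, -0.04, 1.7, 0],
    [-0.02, -0.04, 1.9, 0]
  ]
}}

```text
t: 21.05
tcp_pos: [0.4431, -0.1878, 0.0353]
tool_rot: [-0.001, 0.707, 0.707, -0.001]
contact_force: [-0.6, -0.3, -0.2]
finger_gap: 0.0869
grasp_force: 0.0
```

{"api": "jog_arm", "payload": {
  "plan": [
    [0, 0, 0.15, 0],
    [0, 0, 0.3, 0],
    [0, 0, 0.45, 0],
    [0, 0, 0.55, 0],
    [0, 0, 0.55, 0]
  ]
}}

```text
t: 21.47
tcp_pos: [0.4431, -0.1887, 0.0144]
tool_rot: [-0.0, 0.708, 0.707, -0.0]
contact_force: [-0.2, -0.4, 0.8]
finger_gap: 0.0874
grasp_force: 0.0
```

{"api": "jog_arm", "payload": {
  "plan": [
    [0, 0, 0, 0],
    [0, 0, 0, 0],
    [0, 0, 0, 0],
    [0, 0, 0, 0],
    [0, 0, 0, 0]
  ],
  "grip": -1,
  "newtons": 5
}}

```text
t: 21.88
tcp_pos: [0.4437, -0.1888, 0.0152]
tool_rot: [0.0, 0.708, 0.707, 0.0]
contact_force: [0.2, 0.2, -1.0]
finger_gap: 0.0615
grasp_force: 0.0
```

{"api": "jog_arm", "payload": {
  "plan": [
    [0, 0, 0, 0],
    [0, 0, 0, 0],
    [0, 0, 0, 0],
    [0, 0, 0, 0]
  ]
}}

```text
t: 22.22
tcp_pos: [0.4437, -0.1888, 0.0151]
tool_rot: [0.0, 0.708, 0.707, 0.0]
contact_force: [0.8, -0.1, 1.5]
finger_gap: 0.0552
grasp_force: 5.0
```

{"api": "jog_arm", "payload": {
  "plan": [
    [0, 0, 0, 0],
    [0, 0, 0, 0],
    [0, 0, -0.2, 0],
    [0, 0, -0.5, 0],
    [0, 0, -0.75, 0]
  ],
  "newtons": 25
}}

```text
t: 22.63
tcp_pos: [0.4425, -0.1887, 0.0451]
tool_rot: [-0.001, 0.708, 0.706, -0.001]
contact_force: [1.0, 0.4, -2.9]
finger_gap: 0.0551
grasp_force: 25.0
```

{"api": "jog_arm", "payload": {
  "plan": [
    [0, 0.2, 0, 0],
    [0.05, 0.6, 0, 0],
    [0.1, 1.1, 0, 0],
    [0.12, 1.6, 0, 0],
    [0.12, 2.1, 0, 0]
  ]
}}

```text
t: 23.05
tcp_pos: [0.5288, -0.1832, 0.0444]
tool_rot: [-0.0, 0.707, 0.707, 0.0]
contact_force: [-0.0, -0.6, -3.1]
finger_gap: 0.0548
grasp_force: 25.0
```

{"api": "jog_arm", "payload": {
  "plan": [
    [0, 0.5, 0, 0],
    [0, 1, 0, 0],
    [0, 1.3, 0, 0],
    [0, 1.5, 0, 0],
    [0, 1.5, 0, 0]
  ]
}}

```text
t: 23.47
tcp_pos: [0.589, -0.1836, 0.0442]
tool_rot: [0.0, 0.707, 0.707, -0.0]
contact_force: [0.4, 0.4, -3.4]
finger_gap: 0.0546
grasp_force: 25.0
```

{"api": "jog_arm", "payload": {
  "plan": [
    [0, 0, 0.15, 0],
    [0, 0, 0.3, 0],
    [0, 0, 0.4, 0],
    [0, 0, 0.48, 0],
    [0, 0, 0.5, 0]
  ]
}}

```text
t: 23.88
tcp_pos: [0.5863, -0.184, 0.024]
tool_rot: [-0.001, 0.708, 0.706, -0.0]
contact_force: [-0.5, 0.4, -3.6]
finger_gap: 0.055
grasp_force: 25.0
```

{"api": "jog_arm", "payload": {
  "plan": [
    [0, 0, 0.02, 0],
    [0, 0, 0.04, 0],
    [0, 0, 0.06, 0],
    [0, 0, 0.06, 0],
    [0, 0, 0.06, 0]
  ]
}}

```text
t: 24.3
tcp_pos: [0.5876, -0.1843, 0.0227]
tool_rot: [0.0, 0.708, 0.707, 0.0]
contact_force: [0.4, -0.4, -3.0]
finger_gap: 0.0547
grasp_force: 25.0
```

{"api": "jog_arm", "payload": {
  "plan": [
    [0, 0, 0.03, 0],
    [0, 0, 0.03, 0],
    [0, 0, 0.03, 0]
  ]
}}

```text
t: 24.55
tcp_pos: [0.5879, -0.1844, 0.0222]
tool_rot: [0.0, 0.708, 0.707, 0.0]
contact_force: [-1.5, 0.3, 3.2]
finger_gap: 0.0546
grasp_force: 25.0
```

{"api": "jog_arm", "payload": {
  "plan": [
    [0, 0, 0, 0],
    [0, 0, 0, 0],
    [0, 0, 0, 0],
    [0, 0, 0, 0],
    [0, 0, 0, 0]
  ],
  "grip": 1
}}

```text
t: 24.97
tcp_pos: [0.5875, -0.1843, 0.0213]
tool_rot: [0.0, 0.708, 0.707, 0.0]
contact_force: [-0.6, -0.9, 0.6]
finger_gap: 0.0798
grasp_force: 0.0
```

{"api": "jog_arm", "payload": {
  "plan": [
    [0, 0, 0, 0],
    [0, 0, -0.3, 0],
    [0, 0, -1.1, 0],
    [0, 0, -2, 0],
    [0, 0, -3, 0]
  ]
}}

```text
t: 25.38
tcp_pos: [0.5864, -0.1841, 0.1424]
tool_rot: [-0.001, 0.708, 0.706, -0.001]
contact_force: [0.5, 0.5, 0.1]
finger_gap: 0.0869
grasp_force: 0.0
```

{"api": "jog_arm", "payload": {
  "plan": [
    [0, -0.6, -0.2, 0],
    [-0.4, -1.3, -0.2, 0],
    [-1, -2, -0.2, 0],
    [-1.7, -2.7, -0.2, 0],
    [-2.4, -3.3, -0.2, 0]
  ]
}}

```text
t: 25.8
tcp_pos: [0.4537, -0.2809, 0.1504]
tool_rot: [0.0, 0.707, 0.707, 0.001]
contact_force: [0.2, -1.1, 0.5]
finger_gap: 0.087
grasp_force: 0.0
```

{"api": "jog_arm", "payload": {
  "plan": [
    [-0.6, -0.3, 0, 0],
    [-1.1, -0.5, 0, 0],
    [-1.29, -0.5, 0, 0],
    [-1.29, -0.5, 0, 0],
    [-1.29, -0.5, 0, 0]
  ]
}}

```text
t: 26.22
tcp_pos: [0.4361, -0.3308, 0.1496]
tool_rot: [0.0, 0.708, 0.707, 0.0]
contact_force: [0.3, 0.8, 0.2]
finger_gap: 0.0866
grasp_force: 0.0
```

Run:
```python
from h import *
t=read_camera("top");w=read_camera("wrist");s=state()
print(s["t"],s["tcp_pos"],s["finger_gap"],s["contact_force"])
for b in blobs(t,blue(hsv(t)),(320,180,360,240),5): print("top",np.round(b,1),ray(t,*b[:2],.12).round(4))
for b in blobs(w,dark(hsv(w),50),(200,130,350,275),200): print("wr",np.round(b,1),ray(w,*b[:2],.137).round(4))
cv2.imwrite("pics/w8.png",w["image"])
```

```text
26.3167 [ 0.43646399 -0.32968653  0.14919079] 0.08674376172682853 [-0.21732952 -0.04054918 -0.21901575]
top [341.9 207.6  12.6  12.8] [ 0.5891 -0.1832  0.12  ]
wr [276.7 210.2  17.5  46.6] [ 0.4318 -0.3165  0.137 ]
```

View pics/w8.png

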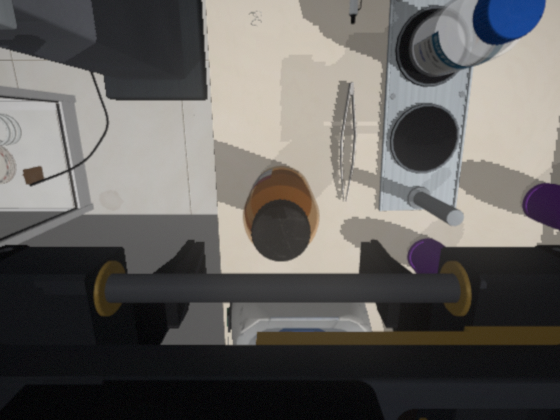

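The clear bottle stands on its pad, 1.5 mm off. The amber cap is at (280,231), centred below the gripper. Descending.

{"api": "jog_arm", "payload": {
  "plan": [
    [0, 0, 0.4, 0],
    [0, 0, 0.9, 0],
    [0, 0, 1.4, 0],
    [0, 0, 1.8, 0],
    [0, 0, 2, 0]
  ]
}}

```text
t: 26.73
tcp_pos: [0.4351, -0.3289, 0.0671]
tool_rot: [-0.002, 0.707, 0.708, -0.0]
contact_force: [-0.6, 0.3, -0.4]
finger_gap: 0.0871
grasp_force: 0.0
```

{"api": "jog_arm", "payload": {
  "plan": [
    [0, 0, 0.15, 0],
    [0, 0, 0.3, 0],
    [0, 0, 0.45, 0],
    [0, 0, 0.6, 0],
    [0, 0, 0.75, 0]
  ]
}}

```text
t: 27.15
tcp_pos: [0.4357, -0.3318, 0.0393]
tool_rot: [0.0, 0.708, 0.707, 0.0]
contact_force: [-0.1, -0.1, -0.2]
finger_gap: 0.0871
grasp_force: 0.0
```

{"api": "jog_arm", "payload": {
  "plan": [
    [0, 0, 0, 0],
    [0, 0, 0, 0],
    [0, 0, 0, 0],
    [0, 0, 0, 0],
    [0, 0, 0, 0]
  ],
  "grip": -1,
  "newtons": 6
}}

```text
t: 27.57
tcp_pos: [0.4351, -0.3318, 0.0397]
tool_rot: [0.0, 0.708, 0.707, 0.0]
contact_force: [-1.7, -0.5, 0.9]
finger_gap: 0.064
grasp_force: 6.0
```

{"api": "jog_arm", "payload": {
  "plan": [
    [0, 0, 0, 0],
    [0, 0, 0, 0],
    [0, 0, 0, 0],
    [0, 0, 0, 0]
  ]
}}

```text
t: 27.9
tcp_pos: [0.4352, -0.3318, 0.0397]
tool_rot: [0.0, 0.708, 0.707, 0.0]
contact_force: [-2.0, -0.1, 3.6]
finger_gap: 0.0642
grasp_force: 6.0
```

The gap is slightly small for a 66 mm body, so I'll re-grip about 5 mm lower to stay clear of the shoulder.

{"api": "jog_arm", "payload": {
  "plan": [
    [0, 0, 0, 0],
    [0, 0, 0, 0],
    [0, 0, 0.04, 0],
    [0, 0, 0.08, 0],
    [0, 0, 0.12, 0]
  ],
  "grip": 1
}}

```text
t: 28.32
tcp_pos: [0.4352, -0.3314, 0.0342]
tool_rot: [-0.0, 0.708, 0.707, 0.0]
contact_force: [-1.1, -0.7, -0.2]
finger_gap: 0.0846
grasp_force: 0.0
```

{"api": "jog_arm", "payload": {
  "plan": [
    [0, 0, 0, 0],
    [0, 0, 0, 0],
    [0, 0, 0, 0],
    [0, 0, 0, 0],
    [0, 0, 0, 0]
  ],
  "grip": -1
}}

```text
t: 28.73
tcp_pos: [0.4352, -0.3316, 0.0346]
tool_rot: [-0.0, 0.708, 0.707, 0.0]
contact_force: [0.4, 0.3, -0.2]
finger_gap: 0.0648
grasp_force: 6.0
```

{"api": "jog_arm", "payload": {
  "plan": [
    [0, 0, 0, 0],
    [0, 0, 0, 0],
    [0, 0, 0, 0],
    [0, 0, 0, 0]
  ],
  "newtons": 35
}}

```text
t: 29.07
tcp_pos: [0.4351, -0.3316, 0.0346]
tool_rot: [-0.0, 0.708, 0.707, 0.0]
contact_force: [-1.5, -0.4, 0.6]
finger_gap: 0.0635
grasp_force: 35.0
```

{"api": "jog_arm", "payload": {
  "plan": [
    [0, 0, -0.1, 0],
    [0, 0, -0.3, 0],
    [0, 0, -0.55, 0],
    [0, 0, -0.75, 0],
    [0, 0, -0.75, 0]
  ]
}}

```text
t: 29.48
tcp_pos: [0.4365, -0.3326, 0.0667]
tool_rot: [0.002, 0.708, 0.707, 0.001]
contact_force: [0.5, -1.3, -6.2]
finger_gap: 0.0637
grasp_force: 34.9
```

{"api": "jog_arm", "payload": {
  "plan": [
    [0.2, 0.1, 0, 0],
    [0.5, 0.3, 0, 0],
    [0.9, 0.6, 0, 0],
    [1.2, 1, 0, 0],
    [1.46, 1.4, 0, 0]
  ]
}}

```text
t: 29.9
tcp_pos: [0.492, -0.2709, 0.0641]
tool_rot: [-0.001, 0.707, 0.707, 0.0]
contact_force: [-0.1, 0.7, -5.2]
finger_gap: 0.0636
grasp_force: 34.9
```

{"api": "jog_arm", "payload": {
  "plan": [
    [0, 0.5, 0, 0],
    [0, 1, 0, 0],
    [0, 1.5, 0, 0],
    [0, 2, 0, 0],
    [0, 2.3, 0, 0]
  ]
}}

```text
t: 30.32
tcp_pos: [0.5864, -0.2715, 0.0637]
tool_rot: [0.0, 0.707, 0.707, 0.0]
contact_force: [0.1, 0.7, -6.0]
finger_gap: 0.0636
grasp_force: 34.9
```

{"api": "jog_arm", "payload": {
  "plan": [
    [0, 0.15, 0, 0],
    [0, 0.18, 0.1, 0],
    [0, 0.18, 0.25, 0],
    [0, 0.18, 0.4, 0],
    [0, 0.18, 0.48, 0]
  ]
}}

```text
t: 30.73
tcp_pos: [0.5886, -0.2733, 0.0438]
tool_rot: [-0.001, 0.708, 0.706, -0.0]
contact_force: [-0.0, 0.8, -6.1]
finger_gap: 0.0636
grasp_force: 34.9
```

{"api": "jog_arm", "payload": {
  "plan": [
    [0, 0, 0.02, 0],
    [0, 0, 0.04, 0],
    [0, 0, 0.06, 0],
    [0, 0, 0.06, 0]
  ]
}}

```text
t: 31.07
tcp_pos: [0.5905, -0.2735, 0.0431]
tool_rot: [0.0, 0.708, 0.706, 0.0]
contact_force: [-0.4, 0.4, -5.2]
finger_gap: 0.0633
grasp_force: 34.9
```

{"api": "jog_arm", "payload": {
  "plan": [
    [0, 0, 0.02, 0],
    [0, 0, 0.04, 0],
    [0, 0, 0.05, 0],
    [0, 0, 0.05, 0]
  ]
}}

```text
t: 31.4
tcp_pos: [0.5907, -0.2735, 0.0417]
tool_rot: [0.0, 0.708, 0.707, 0.0]
contact_force: [-1.4, 0.6, -1.1]
finger_gap: 0.0635
grasp_force: 34.9
```

{"api": "jog_arm", "payload": {
  "plan": [
    [0, 0, 0.02, 0],
    [0, 0, 0.02, 0],
    [0, 0, 0.02, 0]
  ]
}}

```text
t: 31.65
tcp_pos: [0.5907, -0.2735, 0.0416]
tool_rot: [0.0, 0.708, 0.707, 0.0]
contact_force: [-3.9, 2.0, 5.4]
finger_gap: 0.0635
grasp_force: 35.0
```

{"api": "jog_arm", "payload": {
  "plan": [
    [0, 0, 0, 0],
    [0, 0, 0, 0],
    [0, 0, 0, 0],
    [0, 0, 0, 0],
    [0, 0, 0, 0]
  ],
  "grip": 1
}}

```text
t: 32.07
tcp_pos: [0.5908, -0.2736, 0.0402]
tool_rot: [0.0, 0.708, 0.707, 0.0]
contact_force: [0.7, 0.4, 0.7]
finger_gap: 0.0845
grasp_force: 0.0
```

{"api": "jog_arm", "payload": {
  "plan": [
    [0, 0, 0, 0],
    [0, 0, -0.3, 0],
    [0, 0, -1.1, 0],
    [0, 0, -2, 0],
    [0, 0, -3, 0]
  ]
}}

```text
t: 32.48
tcp_pos: [0.5895, -0.2732, 0.1611]
tool_rot: [-0.001, 0.708, 0.706, -0.001]
contact_force: [0.7, 0.1, 0.9]
finger_gap: 0.087
grasp_force: 0.0
```

{"api": "jog_arm", "payload": {
  "plan": [
    [0, -0.8, 0, 0],
    [0, -1.6, 0, 0],
    [0, -2.4, 0, 0],
    [0, -3.2, 0, 0],
    [0, -3.6, 0, 0]
  ]
}}

```text
t: 32.9
tcp_pos: [0.4428, -0.2743, 0.1607]
tool_rot: [-0.001, 0.709, 0.705, 0.0]
contact_force: [-0.3, -1.2, -0.4]
finger_gap: 0.0872
grasp_force: 0.0
```

Run:
```python
from h import *
t=read_camera("top");d=read_camera("scene");s=state()
print(s["t"],s["tcp_pos"],s["finger_gap"],s["contact_force"])
h=hsv(t)
for n,m,z in(("red",red(h),.075),("red",red(h),.096),("blue",blue(h),.12),("blk",dark(h,40),.144)):
    for b in blobs(t,m,(255,180,390,232),30): print(n,np.round(b,1),ray(t,*b[:2],z).round(4))
cv2.imwrite("pics/f.png",np.hstack([cv2.resize(t["image"][170:300,225:430],(400,300)),cv2.resize(d["image"][180:330,220:420],(400,300))]))
```

```text
33.0 [ 0.44393696 -0.2741596   0.16127553] 0.08703476277911232 [0.99309482 0.24160701 0.75717595]
red [308.4 209.5  11.1  11.5] [ 0.5891 -0.0969  0.075 ]
red [274.8 211.8  21.1  21.2] [ 0.5829 -0.0049  0.075 ]
red [308.4 209.5  11.1  11.5] [ 0.5868 -0.0955  0.096 ]
red [274.8 211.8  21.1  21.2] [ 0.5807 -0.0048  0.096 ]
blue [342.  207.6  12.6  12.7] [ 0.5891 -0.1833  0.12  ]
blk [378.4 227.2   8.1  11.6] [ 0.5347 -0.2744  0.144 ]
blk [276.  208.3  25.2  33.8] [ 0.5846 -0.0078  0.144 ]
blk [337.7 211.7  21.5  23.9] [ 0.5754 -0.1688  0.144 ]
blk [306.  213.2  19.9  22.5] [ 0.5717 -0.0861  0.144 ]
blk [377.8 205.9  14.7  15.6] [ 0.5903 -0.2742  0.144 ]
```

View pics/f.png

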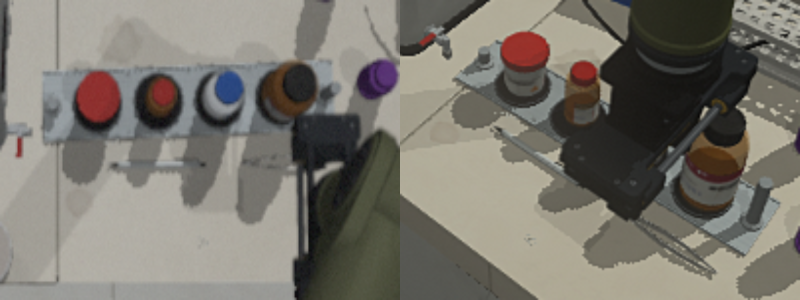

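All four stand upright on their pads in the right order, each within about 3 mm of centre: cup (98,100), small (160,95), clear (222,92), amber (290,88). The gripper is clear and touches nothing, so I'm handing in.

```bash
python3 -c "
from workcell import *
print(sign_off())"
```

```text
the job is handed in; nothing more can be done
None
```

I handed the job in at about 33 s of the 104 s limit: amber bottle, clear bottle, small bottle and specimen cup stand upright and released on the pads in that order from the tall post, each within about 3 mm of centre by the top camera; on the first grip the cup leaned about 20° before I righted it, and sign-off returned no verdict.

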